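# Chock the blank on the carving board

## Robot

A 6-joint arm with a two-finger parallel gripper is mounted at the origin on the work surface. World frame = base frame: x ahead of the robot, y to its left, z up, the work surface at z = 0. Lengths are in m, angles in rad, forces in N, time in s.
With the tool pointing down it reaches from about 0.25 to 0.725 m from the base axis. Payload 4 kg.
Tool frame: the origin (TCP) lies midway between the tips of the shut fingers; the grasp point (between the pads) lies bot.pinch_z behind it (bot.pinch_z is the distance from the TCP to the grasp point, in m); z points along the fingers, y is the line along which they close (so a half turn about z gives the same grasp; the last joint's range is limited). The gripper opens to 85 mm and grips with 20 to 120 N. Pads are 22 mm wide; open, the fingers measure 114 mm over their backs; the gripper's body (76 mm by 85 mm) begins 54 mm behind the grasp point. The pads swing forward as they close: fully open they stand 13 mm farther back than shut.
Start: joints at [-1.228, 0.241, 0.005, 1.335, 0, 1.571], TCP at [0.168, -0.471, 0.231] pointing down, gripper open.
Joint ranges: [-2.72, 2.72], [-1.05, 1.87], [-1.09, 1.28], [-1.99, 2.15], [-1.42, 1.44], [-3.14, 3.14]. Speed limits (rad/s): [2.79, 2.79, 3.14, 3.14, 3.14, 3.14].

## Interface

Orientations are given as a unit quaternion [x, y, z, w].
In Python, from workcell import bot, camrig gives the robot as it stands (bot), with the cameras (camrig).
- The arm moves only by the tool jog_arm, called after "Request:" as name(argument=value, ...), one argument or row to a line, values as JSON. Schema: {"type":"object","properties":{"rows":{"type":"array","items":{"type":"array","prefixItems":[{"type":"array","items":{"type":"number"},"minItems":3,"maxItems":3},{"type":"array","items":{"type":"number"},"minItems":3,"maxItems":3},{"type":"number"}],"minItems":3,"maxItems":3},"minItems":1,"maxItems":10},"only":{"type":"string"},"quiet":{"type":"boolean"},"lines":{"type":"string"}},"required":["rows"],"additionalProperties":false}. rows is a list of rows, 1 to 10 of them, each written [[rx, ry, rz], [dx, dy, dz], opening]: a rotation vector rx, ry, rz in normalised numbers (1 is pi rad), then dx, dy, dz in parts of the range, where 1.0 means 600 mm, then the finger opening in m; each row is the pose to reach, as a shift and turn from the pose commanded when the call began, along the tool's axes at that moment; what a row does not reach only later rows make up. A row lasts 1/8 s, in which the tool goes at most 0.0625 m and 0.188 rad, less where a joint would pass 70% of its speed; a pose out of reach is approached as far as the arm can. The fingers move at their own pace and stop on an object; the grip force is fixed at half the most. Time passes only in rows, so rows that do not move let the fingers close. The tool returns the time, the measured TCP pose, the force, the opening and the grip force at its end. only (a regular expression) keeps the lines of the reply that match it, lines (a string "A,B") keeps lines A to B, and quiet returns only ok. A shift or turn number past 1, either way, is cut back to 1. Input that does not fit is refused with a message, and nothing moves.
- bot.get_obs(): the state, without advancing time (a new reading comes with each control period).
- camrig.camera(name): name is "scene" or "top" or "wrist"; returns the picture (384x512x3 uint8, red, green, blue); there is no depth.
- camrig.calibration(name): a dict with "mtx" (3x3 intrinsics, pixels), "R" (3x3) and "t" (3): a world point X has camera coordinates R X + t. Camera axes: x right, y down, z forward; pixel columns grow to the right and rows downward; lengths in m; the calibration is good to about 2 mm. A picture is of the moment at which its call begins: read the wrist's pose just before it. calibration takes no time and is no camera call; for the wrist camera it gives the pose at the moment of the call.
- bot.job_done(): hands the job in; it is judged then, once.
The state is a dict: "clock": time; "joint_pos": joint angles; "joint_vel": joint speeds; "tau": joint torques, N m; "eef_pos": TCP position; "tool_rot": TCP orientation; "ft_force": force on the tool from outside, world axes, zero at the start; "ft_torque": the same for the moment, N m; "grip_width": finger opening in m; "grasp_force": force on a finger pad.
Only numpy, scipy, OpenCV 4.12 (cv2) and the standard library are available. Lean on these libraries where they do the work, as an engineer would, in place of code of your own. Each camera call takes 0.05 s, during which the arm holds its last target. There are 200 camera calls.

## Task

The round wooden blank lying across the sloping carving board is kept from rolling down only by two drop-down pegs. Push the big wedge chock, slanted face first, squarely up against the middle of the blank's low side, and then press the board's peg knob fully down, so that the pegs sink away and the chock alone holds the blank where it is.

Things in the scene. Friction and masses are not known exactly. Their poses are not given: they have to be found in the camera images.
- blank: Plain light wooden cylinder, 64 mm diameter, 160 mm long, under 0.5 kg, loose, lying across the sloping board. Origin at its centre, on the axis, 32 mm from the board's surface; y along its axis, x down the slope (x and z turn as it rolls). It leans on two 10 mm steel pegs that stick up 14 mm out of the board on its low side, about 60 mm either side of its middle: the chock goes between them.
- chock: Solid wooden wedge, 82 mm long (x), 56 wide (y), 42 high, loose on the table near a rectangular offcut, a sanding block and a far thinner wedge. Origin: middle of its 3 mm thick toe edge, on the underside; x from toe to tail. Its face rises about 43 degrees to x = 42 mm, then a block with upright sides 56 mm apart. Home, the toe is about 13 mm down the board from the blank's line of touch.
- stop (a joint): Slide of the pegs with their knob, m: 0 with the pegs up, 0.018 with the knob fully down and the pegs sunk into the board. Takes about 4 N, more if pressed fast; stays where it is left.
- stop_knob (a point): Centre of the top of the peg knob, a round brass button 32 mm across on a steel stem beyond the blank's +y end; 45 mm above the board when up, goes 18 mm straight down. Its frame has the board's heading: x level, pointing down the slope, y across the board along the blank, z up. The wooden board (260 mm down, 300 mm across) slopes 7 degrees; its low edge is 141 mm from the knob in x, 13 mm high.

How it is judged:
On the way, in this order (a step that is already met when the one before it is completed fails the run):
1. with the pegs still up, the wedge chock stands up against the middle of the blank (horizontal distance between chock and blank below 0.03 m and y of chock in the frame of blank between -0.02 and 0.02 m and angle between the y axis of chock and the y axis of blank, either way round below 0.21 rad and angle between chock's own z axis and vertical below 0.26 rad and value of joint stop below 0.004 m), for 0.2 s.
2. the knob is pressed fully down (value of joint stop above 0.0155 m), for 0.2 s.
At the end, for the whole second after the job is handed in: The pegs are down (slide over 15.5 mm) and the blank rests still, leaning on the chock, within 30 mm of where it began; the chock stands on its underside, its toe within 30 mm (level) of the blank's axis and within 20 mm of the blank's middle, square to the blank within 12 degrees (horizontal distance between chock and blank below 0.03 m and y of chock in the frame of blank between -0.02 and 0.02 m and angle between the y axis of chock and the y axis of blank, either way round below 0.21 rad and angle between chock's own z axis and vertical below 0.26 rad and value of joint stop above 0.0155 m and contact force between chock and blank above 0.03 N and distance of blank from where it was at the start of the episode below 0.03 m and linear speed of each of blank, chock below 0.01 m/s); the robot touches nothing.
It also fails if it takes over 45 s, if anything falls off the work surface, if the arm or the gripper's body presses on something with over 40 N, if the wrist force passes 120 N, or if a joint passes its speed limit or range.

## Working session

There is one attempt and no reset: what is moved stays moved. The work goes in short steps, Python scripts to look and compute and a tool call to move; the robot and the scene stay as the last step left them, time stands still between calls to the robot, and variables do not carry over. Pictures are saved under pics/ and viewed, at most 10 in all, crops included, and the job is handed in when it is done.

```bash
ls; mkdir -p pics; python3 - <<'E'
from workcell import bot, camrig
import cv2
for n in("scene","top"):
    cv2.imwrite(f"pics/{n}0.png",camrig.camera(n)[:,:,::-1])
    print(n,camrig.calibration(n))
print(bot.get_obs(),bot.pinch_z)
E
```

```text
pics
workcell.py
scene {'mtx': array([[357.21767042,   0.        , 252.13658794],
       [  0.        , 357.21767042, 194.34826169],
       [  0.        ,   0.        ,   1.        ]]), 'R': array([[-0.75008929,  0.66092808, -0.02324057],
       [ 0.34773558,  0.36426703, -0.86393836],
       [-0.56253535, -0.65611249, -0.50306101]]), 't': array([ 0.40688785, -0.07910874,  1.06370679])}
top {'mtx': array([[442.29591416,   0.        , 246.15351571],
       [  0.        , 442.29591416, 190.60649369],
       [  0.        ,   0.        ,   1.        ]]), 'R': array([[ 0.01333682, -0.99959437,  0.02516379],
       [-0.99559018, -0.01561202, -0.09250117],
       [ 0.09285651, -0.02381915, -0.99539455]]), 't': array([-0.06970124,  0.50955441,  1.21598987])}
{'clock': 0.1, 'joint_pos': array([-1.22798359e+00,  2.41352945e-01,  3.84336614e-03,  1.33518684e+00,
       -1.43639834e-05,  1.57078827e+00]), 'joint_vel': array([-4.35432212e-04, -2.02297547e-03,  3.58821812e-03, -3.25233137e-05,
        1.18108981e-03, -1.71202675e-04]), 'tau': array([ 3.81220498e-04, -3.73138225e+01,  2.53010005e+01,  1.08465119e-02,
        4.90896446e-05,  1.09008738e-05]), 'eef_pos': array([ 0.16787365, -0.4703728 ,  0.23048838]), 'tool_rot': array([ 9.85344727e-01,  1.70572174e-01, -1.69120739e-04, -9.34899878e-04]), 'ft_force': array([ 0.48503694, -0.51307637, -0.09406883]), 'ft_torque': array([ 0.03098377, -0.01085012,  0.02340568]), 'grasp_force': 0.0, 'grip_width': 0.08530363843298862} 0.0187
```

View pics/top0.png

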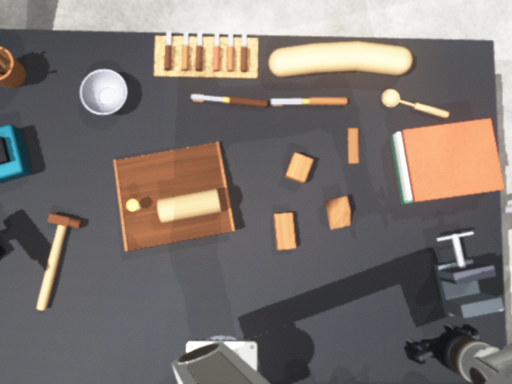

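View pics/scene0.png

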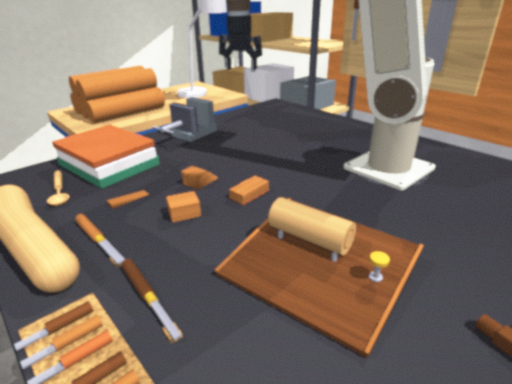

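```bash
python3 - <<'E'
import cv2,numpy as np
a=cv2.imread("pics/top0.png")[120:260,260:370]; b=cv2.imread("pics/scene0.png")[155:230,100:280]
a=cv2.resize(a,None,fx=4,fy=4,interpolation=cv2.INTER_CUBIC)
b=cv2.resize(b,None,fx=2,fy=2,interpolation=cv2.INTER_CUBIC)
o=np.zeros((560,800,3),np.uint8);o[:,:440]=a;o[:150,440:800]=b
t=cv2.imread("pics/top0.png")[130:260,100:245];t=cv2.resize(t,None,fx=2.48,fy=2.48,interpolation=cv2.INTER_CUBIC)
o[200:200+t.shape[0],440:440+t.shape[1]]=t
cv2.imwrite("pics/c1.png",o)
E
```

```text
(no output)
```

View pics/c1.png

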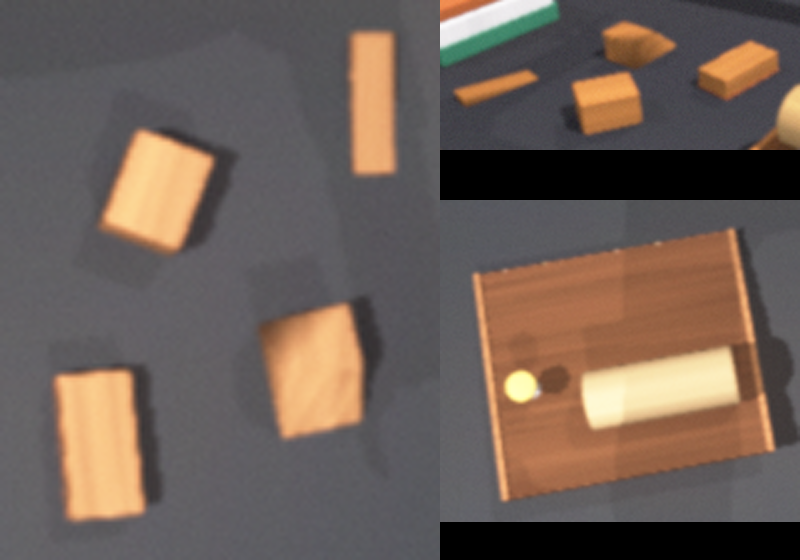

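```bash
cat > h.py <<'E'
from workcell import bot, camrig
import numpy as np, cv2
from scipy.spatial.transform import Rotation as Ro
def pix2w(c,uv,z,cal=None):
    k=cal or camrig.calibration(c); d=np.linalg.inv(k["mtx"])@[*uv,1]; R=np.array(k["R"]); 
    o=-R.T@k["t"]; d=R.T@d; return o+d*(z-o[2])/d[2]
def w2pix(c,X,cal=None):
    k=cal or camrig.calibration(c); p=k["mtx"]@(np.array(k["R"])@X+k["t"]); return p[:2]/p[2]
def totool(target,R=None):
    """shift in tool axes and rotvec from measured pose"""
    o=bot.get_obs(); r=Ro.from_quat(o["tool_rot"]); d=r.inv().apply(np.array(target)-o["eef_pos"])
    return d.round(4), None if R is None else (r.inv()*R).as_rotvec().round(3)
E
python3 - <<'E'
from h import *
for uv in [(339,212),(299,167),(285,231),(353,146)]: print(pix2w("top",uv,.03))
for uv in [(114,160),(218,142),(234,231),(126,250)]: print('board',pix2w("top",uv,.013),pix2w("top",uv,.045))
print('knob',pix2w("top",(100+81/2.48,130+186/2.48),.075))
k=camrig.calibration("wrist");o=bot.get_obs();r=Ro.from_quat(o["tool_rot"])
c=-k["R"].T@k["t"];print(c,r.inv().apply(c-o["eef_pos"]), r.inv().apply(k["R"][2]),r.as_matrix(),k["mtx"])
E
```

```text
[ 0.45403323 -0.32247563  0.03      ]
[ 0.57905585 -0.21005219  0.03      ]
[ 0.39913351 -0.17148324  0.03      ]
[ 0.6417926  -0.36355846  0.03      ]
board [0.59263232 0.31233489 0.013     ] [0.58756615 0.30347424 0.045     ]
board [0.64969814 0.01968691 0.013     ] [0.64316672 0.01834042 0.045     ]
board [ 0.39726711 -0.02999703  0.013     ] [ 0.39721723 -0.03006782  0.045     ]
board [0.34071632 0.26895229 0.013     ] [0.34211846 0.26120555 0.045     ]
knob [0.46254301 0.24086565 0.075     ]
[ 0.24079961 -0.44532772  0.37257756] [ 0.07709916  0.00065601 -0.14209179] [-3.07029980e-01  3.93082389e-04  9.51699762e-01] [[ 9.41810209e-01  3.36144469e-01 -6.52220267e-04]
 [ 3.36145101e-01 -9.41808519e-01  1.78470274e-03]
 [-1.43486475e-05 -1.90009191e-03 -9.99998195e-01]] [[292.05376776   0.         255.02340916]
 [  0.         292.05376776 193.11003561]
 [  0.           0.           1.        ]]
```

The rows are not in the units I measure in: shifts go in shares of 600 mm and turns go in shares of pi rad. I convert before sending: 0.29 m / 0.6 = 0.4833, -0.02 m / 0.6 = -0.0333.

Request:
jog_arm(
  rows=[
    [[0, 0, 0], [0.1, -0.0183, -0.005], 0.085],
    [[0, 0, 0], [0.2, -0.0367, -0.01], 0.085],
    [[0, 0, 0], [0.3, -0.055, -0.0167], 0.085],
    [[0, 0, 0], [0.4, -0.0733, -0.025], 0.085],
    [[0, 0, 0], [0.4833, -0.0917, -0.0333], 0.085],
    [[0, 0, 0], [0.4833, -0.0917, -0.0333], 0.085],
  ],
)

```text
clock: 0.85
eef_pos: [0.4254, -0.3194, 0.2508]
tool_rot: [0.985, 0.173, 0.0, -0.0]
ft_force: [-0.6, -0.9, -0.7]
grip_width: 0.085
grasp_force: 0.0
```

```bash
python3 - <<'E'
from h import *
import pickle
im=camrig.camera("wrist");k=camrig.calibration("wrist");pickle.dump(k,open("k1.pkl","wb"))
cv2.imwrite("pics/w1.png",im[:,:,::-1]);print(bot.get_obs()["eef_pos"]);print(w2pix("wrist",[.454,-.322,.03]))
E
```

```text
[ 0.42369716 -0.32041595  0.25065063]
[264.08745827 140.57805943]
```

View pics/w1.png

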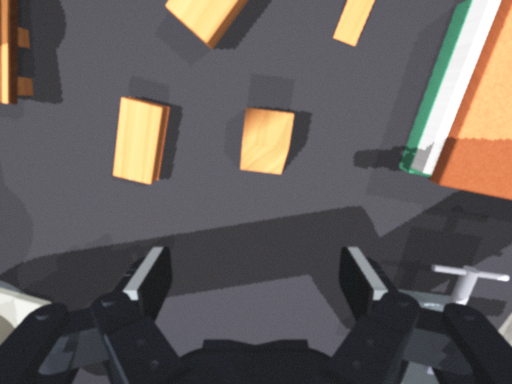

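```bash
python3 - <<'E'
import cv2,numpy as np
a=cv2.imread("pics/w1.png")[90:190,220:320];a=cv2.resize(a,None,fx=5,fy=5,interpolation=cv2.INTER_CUBIC)
b=cv2.imread("pics/scene0.png")[160:195,170:225];b=cv2.resize(b,None,fx=5.4,fy=5.4,interpolation=cv2.INTER_CUBIC)
o=np.zeros((500,800,3),np.uint8);o[:,:500]=a;o[:b.shape[0],500:500+b.shape[1]]=b
o=np.clip(o.astype(float)*1.0,0,255).astype(np.uint8);cv2.imwrite("pics/c2.png",o)
E
```

```text
(no output)
```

View pics/c2.png

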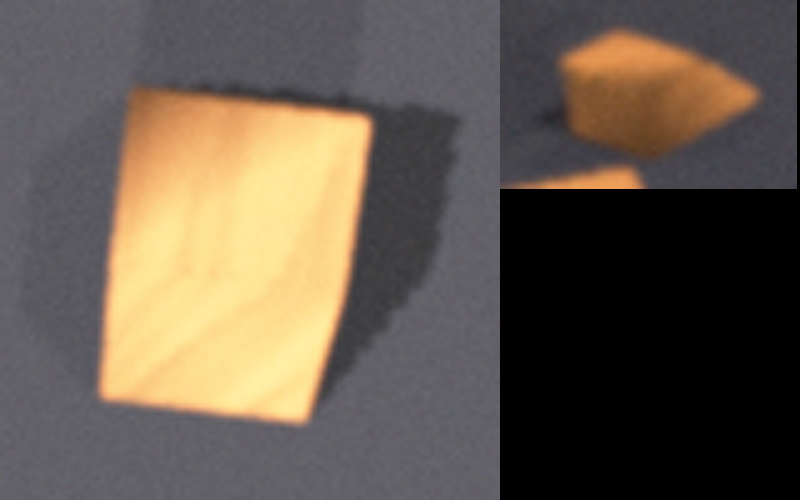

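```bash
cat > fit.py <<'E'
from h import *
import pickle
from scipy.optimize import least_squares,minimize
k1=pickle.load(open("k1.pkl","rb"))
uv=np.array([(246.6,108),(294.4,113),(281.6,174.6),(240.2,169.8),(289.6,149)])
def model(p):
    c,s=np.cos(p[2]),np.sin(p[2]);ex=np.array([c,s,0]);ey=np.array([-s,c,0])
    L=[(82,28,42),(82,-28,42),(0,-28,3),(0,28,3),(42,-28,42)]
    return [np.array([p[0],p[1],0])+ex*a/1e3+ey*b/1e3+np.array([0,0,h/1e3]) for a,b,h in L]
f=lambda p:np.concatenate([w2pix("",X,k1)-q for X,q in zip(model(p),uv)])
r=least_squares(f,[.42,-.33,.3]);print("chock",r.x,f(r.x).round(1))
# top check
print([w2pix("top",X).round(1) for X in model(r.x)])
# blank
sl=np.deg2rad(7)
masks={}
for n,roi in(("top",(150,175,230,235)),("scene",(255,185,365,262))):
    hsv=cv2.cvtColor(cv2.imread(f"pics/{n}0.png"),cv2.COLOR_BGR2HSV)
    m=((hsv[...,2]>120)&(hsv[...,1]<135)&(hsv[...,0]>10)&(hsv[...,0]<30)).astype(np.uint8)
    mm=np.zeros_like(m);x0,y0,x1,y1=roi;mm[y0:y1,x0:x1]=m[y0:y1,x0:x1]
    N,l,st,_=cv2.connectedComponentsWithStats(mm);i=1+np.argmax(st[1:,4]);masks[n]=(l==i).astype(np.uint8);print(n,st[i])
knob=np.array([.4625,.2409])
def cyl(p):
    ex=np.array([np.cos(p[2]),np.sin(p[2]),0]);ey=np.array([-ex[1],ex[0],0])
    c=np.array([p[0],p[1],0]);xk=(c[:2]-knob)@ex[:2]
    # board height under the touch line, centre 32mm along the normal
    t=xk-.032*np.sin(sl);c[2]=.013+(.141-t)*np.tan(sl)+.032*np.cos(sl)
    dn=np.array([ex[0]*np.cos(sl),ex[1]*np.cos(sl),-np.sin(sl)]);nz=np.cross(dn,ey)
    a=np.linspace(0,2*np.pi,40)
    return c,np.array([c+ey*e*.08+.032*(dn*np.cos(q)+nz*np.sin(q)) for e in(-1,1) for q in a])
def render(n,P):
    u=np.array([w2pix(n,X) for X in P]);o=np.zeros((384,512),np.uint8)
    h=cv2.convexHull(u.astype(np.float32));cv2.fillConvexPoly(o,np.round(h*16).astype(np.int32),1,cv2.LINE_8,4);return o
def cost(p,ns):
    P=cyl(p)[1];s=0
    for n in ns:
        o=render(n,P);s+=1-(o&masks[n]).sum()/(o|masks[n]).sum()
    return s
for ns in(("top",),("scene",),("top","scene")):
    r=minimize(cost,[.44,.115,.193],args=(ns,),method="Nelder-Mead",options=dict(initial_simplex=[[.44,.115,.19],[.46,.115,.19],[.44,.135,.19],[.44,.115,.24]]))
    ex=np.array([np.cos(r.x[2]),np.sin(r.x[2])]);d=r.x[:2]-knob
    print(ns,r.x,r.fun,cyl(r.x)[0],"rel knob",d@ex,d@[-ex[1],ex[0]])
E
python3 fit.py
```

```text
chock [ 0.4097465  -0.33503008  0.22937298] [-0.1  0.3  0.1  1.1 -0.2 -0.6  0.6 -0.4 -0.4 -0.7]
[array([328. , 201.1]), array([347.5, 196.8]), array([350.8, 225.9]), array([331.7, 230.2]), array([350.9, 210.9])]
top [ 156  188   66   36 1627]
scene [ 267  197   90   59 2835]Traceback (most recent call last):
  File "fit.py", line 40, in <module>
    r=minimize(cost,[.44,.115,.193],args=(ns,),method="Nelder-Mead",options=dict(initial_simplex=[[.44,.115,.19],[.46,.115,.19],[.44,.135,.19],[.44,.115,.24]]))
    res = _minimize_neldermead(fun, x0, args, callback, bounds=bounds,
                               **options)
    fxr = func(xr)
    fx = function(np.copy(x), *(wrapper_args + args))
  File "fit.py", line 37, in cost
    o=render(n,P);s+=1-(o&masks[n]).sum()/(o|masks[n]).sum()
  File "fit.py", line 32, in render
    u=np.array([w2pix(n,X) for X in P]);o=np.zeros((384,512),np.uint8)
                ~~~~~^^^^^
  File "h.py", line 8, in w2pix
    k=cal or camrig.calibration(c); p=k["mtx"]@(np.array(k["R"])@X+k["t"]); return p[:2]/p[2]
             ~~~~~~~~~~~~~~~^^^
ValueError: time passes only in moves, steps and waits
```

```bash
sed -i 's/^def model/CAL={n:camrig.calibration(n) for n in("top","scene")}\ndef model/; s/w2pix(n,X) for X in P/w2pix(n,X,CAL[n]) for X in P/' fit.py; python3 fit.py
```

```text
chock [ 0.4097465  -0.33503008  0.22937298] [-0.1  0.3  0.1  1.1 -0.2 -0.6  0.6 -0.4 -0.4 -0.7]
[array([328. , 201.1]), array([347.5, 196.8]), array([350.8, 225.9]), array([331.7, 230.2]), array([350.9, 210.9])]
top [ 156  188   66   36 1627]
scene [ 267  197   90   59 2835]
('top',) [0.4646668  0.09322019 0.21246009] 0.045454545454545414 [0.4646668  0.09322019 0.06611645] rel knob -0.029022465284011145 -0.14481615035286002
('scene',) [0.46433122 0.08884595 0.20444829] 0.020586182833217004 [0.46433122 0.08884595 0.06612327] rel knob -0.029077987540208364 -0.14925903022425088
('top', 'scene') [0.4646809  0.09022735 0.20406721] 0.07986148510829216 [0.4646809  0.09022735 0.06603986] rel knob -0.02839874323373374 -0.1479882276881292
```

```bash
cat >> h.py <<'E'
def tool(yaw,tilt=0): # tool x along heading yaw; tilt = nose x down by tilt
    return Ro.from_euler("z",yaw)*Ro.from_euler("y",tilt)*Ro.from_euler("x",np.pi)
E
python3 - <<'E'
from h import *
c,s=np.cos(.2294),np.sin(.2294)
for z in(.1,.004): print(totool([.4097+.062*c,-.3350+.062*s,z],tool(.2294)))
E
```

```text
(array([0.0436, 0.0163, 0.1506]), array([-0.001,  0.001,  0.117]))
(array([0.0437, 0.0164, 0.2466]), array([-0.001,  0.001,  0.117]))
```

To row units: 0.16 m / 0.6 = 0.2667, 0.11 m / 0.6 = 0.1833, 0.117 rad / 3.1416 = 0.0372.

Request:
jog_arm(
  rows=[
    [[0, 0, 0.0191], [0.0333, 0.0133, 0.0917], 0.085],
    [[0, 0, 0.0372], [0.0717, 0.0267, 0.1833], 0.085],
    [[0, 0, 0.0372], [0.0717, 0.0267, 0.2667], 0.085],
    [[0, 0, 0.0372], [0.0717, 0.0267, 0.2667], 0.085],
  ],
)

```text
clock: 1.4
eef_pos: [0.4638, -0.3206, 0.0867]
tool_rot: [0.994, 0.112, -0.005, -0.004]
ft_force: [0.7, 0.4, 0.9]
grip_width: 0.0851
grasp_force: 0.0
```

```bash
python3 - <<'E'
from h import *
c,s=np.cos(.2294),np.sin(.2294)
print(totool([.4097+.062*c,-.3350+.062*s,.004],tool(.2294)))
E
```

```text
(array([0.0067, 0.0024, 0.0826]), array([-0.008,  0.008, -0.005]))
```

To row units: 0.03 m / 0.6 = 0.05, 0.004 m / 0.6 = 0.0067.

Request:
jog_arm(
  rows=[
    [[0, 0, 0], [0.0067, 0.0017, 0.05], 0.085],
    [[0, 0, 0], [0.0067, 0.0017, 0.05], 0.085],
    [[0, 0, 0], [0.0067, 0.0017, 0.05], 0.085],
  ],
)

```text
clock: 1.78
eef_pos: [0.4733, -0.3235, 0.0637]
tool_rot: [0.994, 0.112, 0.001, 0.001]
ft_force: [-0.4, -0.1, 0.1]
grip_width: 0.0847
grasp_force: 0.0
```

```bash
python3 - <<'E'
from h import *
c,s=np.cos(.2294),np.sin(.2294)
print(totool([.4097+.062*c,-.3350+.062*s,.004],tool(.2294)))
E
```

```text
(array([-0.0026, -0.0034,  0.0597]), array([ 0.002, -0.002, -0.005]))
```

To row units: 0.06 m / 0.6 = 0.1, -0.003 m / 0.6 = -0.005.

Request:
jog_arm(
  rows=[
    [[0, 0, 0], [-0.0033, -0.005, 0.05], 0.085],
    [[0, 0, 0], [-0.0042, -0.005, 0.1], 0.085],
    [[0, 0, 0], [-0.0042, -0.005, 0.1], 0.085],
    [[0, 0, 0], [-0.0042, -0.005, 0.1], 0.05],
    [[0, 0, 0], [-0.0042, -0.005, 0.1], 0.05],
    [[0, 0, 0], [-0.0042, -0.005, 0.1], 0.05],
    [[0, 0, 0], [-0.0042, -0.005, 0.1], 0.05],
    [[0, 0, 0], [-0.0042, -0.005, 0.1], 0.05],
  ],
)

```text
clock: 2.78
eef_pos: [0.4713, -0.3212, 0.0038]
tool_rot: [0.994, 0.113, 0.002, 0.002]
ft_force: [0.6, 0.8, 6.9]
grip_width: 0.0551
grasp_force: 64.2
```

To row units: -0.15 m / 0.6 = -0.25, -0.1 m / 0.6 = -0.1667.

```bash
cat >> h.py <<'E'
SL=np.deg2rad(7);YAW=.2035;BC=np.array([.4646,.0905,.0661]);GX=.0635;GZ=.0038
EX=np.array([np.cos(YAW),np.sin(YAW),0]);EY=np.array([-EX[1],EX[0],0])
DN=EX*np.cos(SL)-np.array([0,0,np.sin(SL)]);NZ=np.cross(DN,EY);T=BC-.032*NZ
def place(d,h): return T+(d+GX)*DN+(h+GZ)*NZ
E
```

Request:
jog_arm(
  rows=[
    [[0, 0, 0], [0, 0, -0.0833], 0.05],
    [[0, 0, 0], [0, 0, -0.1667], 0.05],
    [[0, 0, 0], [0, 0, -0.25], 0.05],
    [[0, 0, 0], [0, 0, -0.25], 0.05],
    [[0, 0, 0], [0, 0, -0.25], 0.05],
  ],
)

```text
clock: 3.4
eef_pos: [0.4692, -0.3197, 0.1512]
tool_rot: [0.994, 0.113, -0.0, -0.0]
ft_force: [-0.4, 0.3, -2.3]
grip_width: 0.0556
grasp_force: 64.2
```

```bash
python3 - <<'E'
from h import *
print(totool(place(.045,.08),tool(YAW,SL)),place(.045,.08))
E
```

```text
(array([ 0.2013, -0.3983,  0.0469]), array([ 0.001, -0.122,  0.022])) [0.57625164 0.11354004 0.10429107]
```

To row units: -0.398 m / 0.6 = -0.6633, -0.35 m / 0.6 = -0.5833, -0.122 rad / 3.1416 = -0.0388.

Request:
jog_arm(
  rows=[
    [[0, -0.0064, 0], [0.0417, -0.0833, 0], 0.05],
    [[0, -0.0095, 0], [0.0833, -0.1667, 0], 0.05],
    [[0, -0.0159, 0], [0.125, -0.25, 0], 0.05],
    [[0, -0.0223, 0], [0.1667, -0.3333, 0], 0.05],
    [[0, -0.0286, 0.0032], [0.2083, -0.4167, 0], 0.05],
    [[0, -0.035, 0.0064], [0.25, -0.5, 0], 0.05],
    [[0, -0.0388, 0.007], [0.2917, -0.5833, 0.0167], 0.05],
    [[0, -0.0388, 0.007], [0.3333, -0.6633, 0.05], 0.05],
    [[0, -0.0388, 0.007], [0.3333, -0.6633, 0.075], 0.05],
    [[0, -0.0388, 0.007], [0.3333, -0.6633, 0.075], 0.05],
  ],
)

```text
clock: 4.65
eef_pos: [0.5727, 0.1122, 0.1029]
tool_rot: [0.993, 0.102, -0.064, 0.008]
ft_force: [-0.2, -0.1, -1.3]
grip_width: 0.0553
grasp_force: 64.2
```

Request:
jog_arm(
  rows=[
    [[0, 0, 0], [0, 0, 0], 0.05],
    [[0, 0, 0], [0, 0, 0], 0.05],
  ],
)

```text
clock: 4.9
eef_pos: [0.5758, 0.1115, 0.1072]
tool_rot: [0.993, 0.1, -0.06, 0.007]
ft_force: [-0.6, 0.7, -0.4]
grip_width: 0.0553
grasp_force: 64.2
```

```bash
python3 - <<'E'
from h import *
print(totool(place(.045,.03),tool(YAW,SL)),place(.045,.03))
im=camrig.camera("wrist");cv2.imwrite("pics/w2.png",im[:,:,::-1])
im=camrig.camera("scene");cv2.imwrite("pics/s2.png",cv2.resize(im[140:340,180:440,::-1],None,fx=3,fy=3)[:600,:800])
E
```

```text
(array([ 0.0011, -0.002 ,  0.0527]), array([ 0.001, -0.001, -0.002])) [0.57028391 0.11230856 0.05466376]
```

View pics/w2.png

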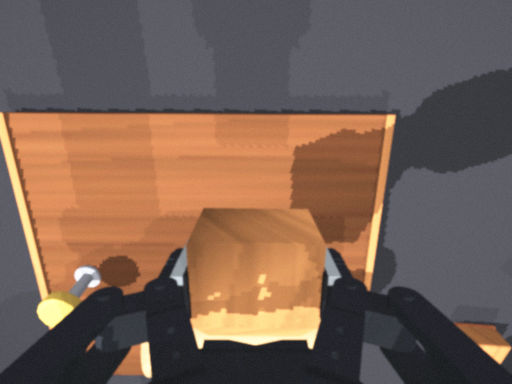

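The wrist view shows the chock squarely held: its tail spans columns 188–326 and is parallel to the board's low edge at row 112. The knob is at (58,308). Next I lower it onto the board.

To row units: 0.072 m / 0.6 = 0.12, 0.04 m / 0.6 = 0.0667.

Request:
jog_arm(
  rows=[
    [[0, 0, 0], [0.0017, -0.0033, 0.0667], 0.05],
    [[0, 0, 0], [0.0017, -0.0033, 0.12], 0.05],
    [[0, 0, 0], [0.0017, -0.0033, 0.12], 0.05],
    [[0, 0, 0], [0.0017, -0.0033, 0.12], 0.05],
  ],
)

```text
clock: 5.5
eef_pos: [0.5686, 0.113, 0.0362]
tool_rot: [0.993, 0.101, -0.059, 0.007]
ft_force: [-0.4, -0.5, -1.2]
grip_width: 0.0556
grasp_force: 64.2
```

Request:
jog_arm(
  rows=[
    [[0, 0, 0], [0, 0, 0.0067], 0.05],
    [[0, 0, 0], [0, 0, 0.01], 0.05],
    [[0, 0, 0], [0, 0, 0.01], 0.05],
  ],
)

```text
clock: 5.88
eef_pos: [0.5668, 0.1129, 0.0291]
tool_rot: [0.993, 0.102, -0.06, 0.007]
ft_force: [-0.1, -0.8, -1.1]
grip_width: 0.0554
grasp_force: 64.2
```

```bash
python3 - <<'E'
from h import *
print(totool(place(.045,0),tool(YAW,SL)))
E
```

```text
(array([0.0001, 0.0013, 0.0042]), array([ 0.001, -0.001,  0.   ]))
```

To row units: 0.003 m / 0.6 = 0.005, 0.002 m / 0.6 = 0.0033.

Request:
jog_arm(
  rows=[
    [[0, 0, 0], [0, 0.0017, 0.0033], 0.05],
    [[0, 0, 0], [0, 0.0017, 0.005], 0.05],
    [[0, 0, 0], [0, 0.0017, 0.005], 0.05],
  ],
)

```text
clock: 6.25
eef_pos: [0.5664, 0.1117, 0.0256]
tool_rot: [0.993, 0.101, -0.061, 0.007]
ft_force: [0.3, 0.1, -1.5]
grip_width: 0.0552
grasp_force: 64.2
```

Request:
jog_arm(
  rows=[
    [[0, 0, 0], [0, 0, 0.0017], 0.05],
    [[0, 0, 0], [0, 0, 0.0033], 0.05],
    [[0, 0, 0], [0, 0, 0.0033], 0.05],
  ],
)

```text
clock: 6.62
eef_pos: [0.5665, 0.1118, 0.0251]
tool_rot: [0.993, 0.102, -0.06, 0.007]
ft_force: [-1.2, -1.2, 5.7]
grip_width: 0.0551
grasp_force: 65.1
```

To row units: -0.026 m / 0.6 = -0.0433, -0.02 m / 0.6 = -0.0333.

Request:
jog_arm(
  rows=[
    [[0, 0, 0], [0, 0, -0.0025], 0.05],
    [[0, 0, 0], [-0.0167, 0, -0.0025], 0.05],
    [[0, 0, 0], [-0.0333, 0, -0.0025], 0.05],
    [[0, 0, 0], [-0.0433, 0, -0.0025], 0.05],
    [[0, 0, 0], [-0.0433, 0, -0.0025], 0.05],
    [[0, 0, 0], [-0.0433, 0, -0.0025], 0.05],
  ],
)

```text
clock: 7.38
eef_pos: [0.5412, 0.1065, 0.0284]
tool_rot: [0.993, 0.102, -0.061, 0.007]
ft_force: [0.4, 0.5, -1.6]
grip_width: 0.0552
grasp_force: 64.5
```

Request:
jog_arm(
  rows=[
    [[0, 0, 0], [-0.0033, 0, 0], 0.05],
    [[0, 0, 0], [-0.005, 0, 0], 0.05],
    [[0, 0, 0], [-0.005, 0, 0], 0.05],
  ],
)

```text
clock: 7.75
eef_pos: [0.5382, 0.1059, 0.0287]
tool_rot: [0.993, 0.102, -0.061, 0.007]
ft_force: [-0.2, 1.3, -1.4]
grip_width: 0.0558
grasp_force: 64.5
```

```bash
python3 - <<'E'
from h import *
print(totool(place(.013,0),tool(YAW,SL)))
im=camrig.camera("scene");cv2.imwrite("pics/s3.png",cv2.resize(im[140:340,180:440,::-1],None,fx=3,fy=3)[:600,:800])
E
```

```text
(array([-0.0027,  0.0003,  0.0003]), array([0.001, 0.   , 0.   ]))
```

View pics/s3.png

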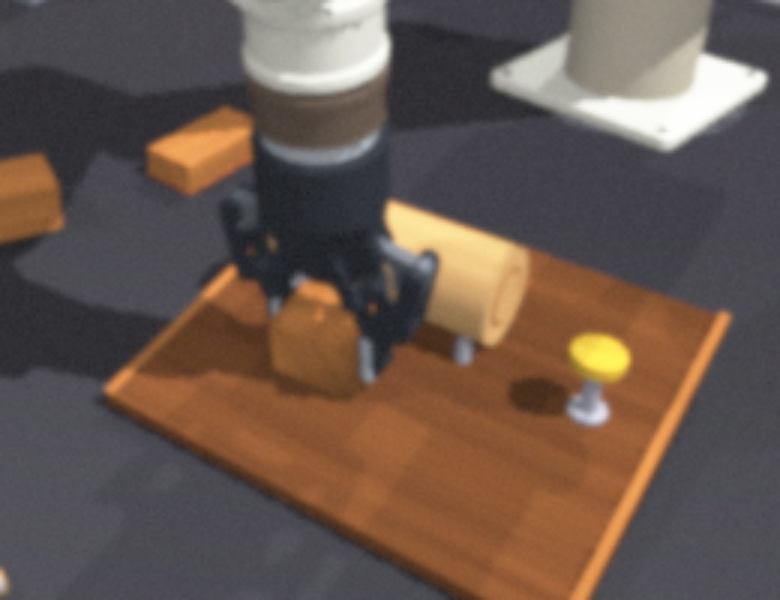

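The chock sits on the board between the pegs, with its tail at about (315,340) in the crop. The blank is still on the pegs, and the right one shows at (462,350). I'll creep forward until the chock touches.

To row units: -0.002 m / 0.6 = -0.0033, -0.001 m / 0.6 = -0.0017.

Request:
jog_arm(
  rows=[
    [[0, 0, 0], [-0.0017, 0, 0], 0.05],
    [[0, 0, 0], [-0.0033, 0, 0], 0.05],
    [[0, 0, 0], [-0.0033, 0, 0], 0.05],
  ],
)

```text
clock: 8.18
eef_pos: [0.5362, 0.1055, 0.0291]
tool_rot: [0.993, 0.102, -0.061, 0.007]
ft_force: [-0.7, 0.4, -2.3]
grip_width: 0.0551
grasp_force: 64.5
```

Request:
jog_arm(
  rows=[
    [[0, 0, 0], [-0.0017, 0, 0], 0.05],
    [[0, 0, 0], [-0.0025, 0, 0], 0.05],
    [[0, 0, 0], [-0.0025, 0, 0], 0.05],
  ],
)

```text
clock: 8.55
eef_pos: [0.535, 0.1053, 0.0293]
tool_rot: [0.993, 0.102, -0.06, 0.007]
ft_force: [0.3, 0.6, -2.0]
grip_width: 0.0553
grasp_force: 64.4
```

To row units: -0.001 m / 0.6 = -0.0017.

Request:
jog_arm(
  rows=[
    [[0, 0, 0], [-0.0017, 0, 0], 0.05],
    [[0, 0, 0], [-0.0017, 0, 0], 0.05],
    [[0, 0, 0], [-0.0017, 0, 0], 0.05],
  ],
)

```text
clock: 8.93
eef_pos: [0.5339, 0.105, 0.0294]
tool_rot: [0.993, 0.102, -0.061, 0.007]
ft_force: [0.3, 0.4, -1.5]
grip_width: 0.0553
grasp_force: 64.4
```

Request:
jog_arm(
  rows=[
    [[0, 0, 0], [-0.0017, 0, 0], 0.05],
    [[0, 0, 0], [-0.0017, 0, 0], 0.05],
    [[0, 0, 0], [-0.0017, 0, 0], 0.05],
  ],
)

```text
clock: 9.3
eef_pos: [0.5328, 0.1048, 0.0294]
tool_rot: [0.993, 0.102, -0.061, 0.007]
ft_force: [0.2, 0.2, -1.7]
grip_width: 0.0553
grasp_force: 64.4
```

To row units: 0.001 m / 0.6 = 0.0017.

Request:
jog_arm(
  rows=[
    [[0, 0, 0], [0, 0, 0.0017], 0.05],
    [[0, 0, 0], [0, 0, 0.0017], 0.06],
    [[0, 0, 0], [0, 0, 0.0017], 0.07],
    [[0, 0, 0], [0, 0, 0.0017], 0.085],
    [[0, 0, 0], [0, 0, 0.0017], 0.085],
  ],
)

```text
clock: 9.93
eef_pos: [0.5328, 0.1048, 0.0284]
tool_rot: [0.993, 0.102, -0.061, 0.007]
ft_force: [-0.4, 0.9, -0.1]
grip_width: 0.0854
grasp_force: 0.0
```

Request:
jog_arm(
  rows=[
    [[0, 0, 0], [0, 0, -0.0333], 0.085],
    [[0, 0, 0], [0, 0, -0.1167], 0.085],
    [[0, 0, 0], [0, 0, -0.2], 0.085],
    [[0, 0, 0], [0.0333, 0, -0.2667], 0.085],
    [[0, 0, 0], [0.0333, 0, -0.2667], 0.085],
    [[0, 0, 0], [0.0333, 0, -0.2667], 0.085],
  ],
)

```text
clock: 10.68
eef_pos: [0.5706, 0.1129, 0.1839]
tool_rot: [0.993, 0.102, -0.061, 0.007]
ft_force: [0.2, -0.2, -0.4]
grip_width: 0.0848
grasp_force: 0.0
```

```bash
python3 - <<'E'
from h import *
im=camrig.camera("wrist");cv2.imwrite("pics/w4.png",im[:,:,::-1])
K=np.array([.4625,.2409,.0756])
print(totool(K+[0,0,.05],tool(YAW)),totool(K,tool(YAW)))
E
```

```text
(array([-0.0715, -0.1474,  0.0669]), array([0.001, 0.125, 0.   ])) (array([-0.0652, -0.1474,  0.1166]), array([0.001, 0.125, 0.   ]))
```

View pics/w4.png

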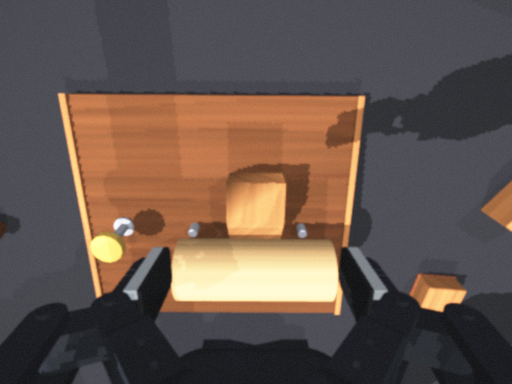

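To row units: -0.147 m / 0.6 = -0.245, -0.11 m / 0.6 = -0.1833, 0.125 rad / 3.1416 = 0.0398.

```bash
python3 - <<'E'
from h import *
print(pix2w("wrist",(107,248),.0756))
E
```

```text
[0.46513914 0.23936748 0.0756    ]
```

Request:
jog_arm(
  rows=[
    [[0, 0.0064, 0], [-0.0167, -0.05, 0], 0.02],
    [[0, 0.0159, 0], [-0.05, -0.1167, 0.0167], 0],
    [[0, 0.0286, 0], [-0.0833, -0.1833, 0.05], 0],
    [[0, 0.0398, 0], [-0.1167, -0.245, 0.0833], 0],
    [[0, 0.0398, 0], [-0.1167, -0.245, 0.1117], 0],
    [[0, 0.0398, 0], [-0.1167, -0.245, 0.1117], 0],
    [[0, 0.0398, 0], [-0.1167, -0.245, 0.1117], 0],
  ],
)

```text
clock: 11.6
eef_pos: [0.4887, 0.1617, 0.1264]
tool_rot: [0.989, 0.146, -0.004, -0.023]
ft_force: [0.1, -0.5, 1.3]
grip_width: -0.0001
grasp_force: 0.0
```

```bash
python3 - <<'E'
from h import *
K=np.array([.4625,.2409,.0756])
print(totool(K,tool(YAW)))
E
```

```text
(array([-0.0022, -0.0809,  0.0547]), array([-0.047,  0.003,  0.089]))
```

Request:
jog_arm(
  rows=[
    [[0, 0, 0], [0, 0, 0], 0],
    [[0, 0, 0], [0, 0, 0], 0],
  ],
)

```text
clock: 11.85
eef_pos: [0.4902, 0.162, 0.1277]
tool_rot: [0.989, 0.146, -0.003, -0.024]
ft_force: [-0.1, -0.4, -0.3]
grip_width: 0.0005
grasp_force: 0.0
```

```bash
python3 - <<'E'
from h import *
K=np.array([.4638,.2401,.0756])
print(totool(K,tool(YAW)),bot.get_obs()["joint_pos"])
E
```

```text
(array([-0.0028, -0.0798,  0.056 ]), array([-0.047,  0.   ,  0.089])) [ 0.29126472  0.33965679 -0.14004614  1.08922341  0.0474476   3.14059391]
```

To row units: -0.08 m / 0.6 = -0.1333, -0.05 m / 0.6 = -0.0833, -0.407 rad / 3.1416 = -0.1296.

```bash
python3 - <<'E'
from h import *
print(totool([.4638,.2401,.1],tool(.7)))
E
```

```text
(array([-0.0028, -0.081 ,  0.0316]), array([-0.046, -0.012, -0.408]))
```

Request:
jog_arm(
  rows=[
    [[0, 0, -0.0477], [0, -0.0333, 0], 0],
    [[0, 0, -0.0955], [0, -0.0833, 0], 0],
    [[-0.0127, 0, -0.1273], [-0.005, -0.1333, 0.0333], 0],
    [[-0.014, 0.0032, -0.1296], [-0.005, -0.1333, 0.05], 0],
    [[-0.014, 0.0032, -0.1296], [-0.005, -0.1333, 0.05], 0],
    [[-0.014, 0.0032, -0.1296], [-0.005, -0.1333, 0.05], 0],
  ],
)

```text
clock: 12.6
eef_pos: [0.4638, 0.2389, 0.1018]
tool_rot: [0.94, 0.342, 0.01, -0.003]
ft_force: [0.4, 0.7, -0.4]
grip_width: -0.0001
grasp_force: 0.0
```

```bash
python3 - <<'E'
from h import *
print(totool([.4638,.2401,.0756],tool(.7)))
E
```

```text
(array([ 0.0002, -0.001 ,  0.0262]), array([ 0.002, -0.021, -0.002]))
```

Above the knob. I'll press slowly.

To row units: 0.043 m / 0.6 = 0.0717, 0.041 m / 0.6 = 0.0683.

Request:
jog_arm(
  rows=[
    [[0, 0, 0], [0, 0, 0.0167], 0],
    [[0, 0, 0], [0, 0, 0.0333], 0],
    [[0, 0, 0], [0, 0, 0.0417], 0],
    [[0, 0, 0], [0, 0, 0.0483], 0],
    [[0, 0, 0], [0, 0, 0.055], 0],
    [[0, 0, 0], [0, 0, 0.0617], 0],
    [[0, 0, 0], [0, 0, 0.0683], 0],
    [[0, 0, 0], [0, 0, 0.0717], 0],
    [[0, 0, 0], [0, 0, 0.0717], 0],
    [[0, 0, 0], [0, 0, 0.0717], 0],
  ],
)

```text
clock: 13.85
eef_pos: [0.4642, 0.2398, 0.0581]
tool_rot: [0.939, 0.343, 0.01, -0.003]
ft_force: [-0.4, -0.5, -0.1]
grip_width: 0.0001
grasp_force: 0.0
```

To row units: 0.002 m / 0.6 = 0.0033, 0.001 m / 0.6 = 0.0017.

Request:
jog_arm(
  rows=[
    [[0, 0, 0], [0, 0, 0.0017], 0],
    [[0, 0, 0], [0, 0, 0.0033], 0],
    [[0, 0, 0], [0, 0, 0.0033], 0],
  ],
)

```text
clock: 14.22
eef_pos: [0.4643, 0.2399, 0.0575]
tool_rot: [0.939, 0.343, 0.011, -0.003]
ft_force: [-2.9, -0.7, 8.6]
grip_width: 0.0
grasp_force: 4.3
```

To row units: 0.0015 m / 0.6 = 0.0025.

Request:
jog_arm(
  rows=[
    [[0, 0, 0], [0, 0, 0.0025], 0],
    [[0, 0, 0], [0, 0, 0.0025], 0],
    [[0, 0, 0], [0, 0, 0.0025], 0],
  ],
)

```text
clock: 14.6
eef_pos: [0.4643, 0.2399, 0.0573]
tool_rot: [0.939, 0.343, 0.011, -0.003]
ft_force: [-5.0, -3.3, 17.4]
grip_width: -0.0002
grasp_force: 8.7
```

Request:
jog_arm(
  rows=[
    [[0, 0, 0], [0, 0, -0.05], 0],
    [[0, 0, 0], [0, 0, -0.1333], 0],
    [[0, 0, 0], [-0.05, 0, -0.2167], 0],
    [[0, 0, 0], [-0.1333, -0.0333, -0.2333], 0],
    [[0, 0, 0], [-0.2, -0.0667, -0.2333], 0],
    [[0, 0, 0], [-0.2, -0.0667, -0.2333], 0],
    [[0, 0, 0], [-0.2, -0.0667, -0.2333], 0],
  ],
)

```text
clock: 15.48
eef_pos: [0.3448, 0.1917, 0.1926]
tool_rot: [0.939, 0.343, 0.011, -0.003]
ft_force: [-0.5, -0.6, 0.2]
grip_width: 0.0003
grasp_force: 0.0
```

```bash
python3 - <<'E'
from h import *
a=camrig.camera("scene");b=camrig.camera("top");print(bot.get_obs()["eef_pos"])
o=np.vstack([np.hstack([cv2.resize(a[180:310,200:440,::-1],(400,217))]*1),cv2.resize(b[130:260,100:245,::-1],(400,359))])
cv2.imwrite("pics/e.png",np.hstack([o,cv2.resize(cv2.imread("pics/top0.png")[130:260,100:245],(400,576))]))
E
```

```text
[0.34518739 0.19172209 0.19228524]
```

View pics/e.png

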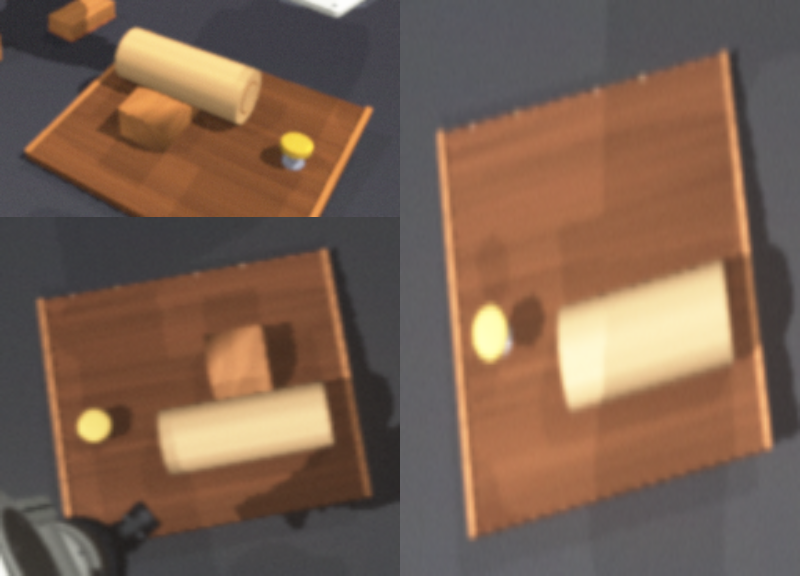

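The pegs are gone from view, the knob is down, and the blank rests on the chock at its middle. I'll let it settle, then hand in.

Request:
jog_arm(
  rows=[
    [[0, 0, 0], [0, 0, 0], 0],
    [[0, 0, 0], [0, 0, 0], 0],
    [[0, 0, 0], [0, 0, 0], 0],
    [[0, 0, 0], [0, 0, 0], 0],
  ],
  quiet=true,
)

```text
ok
```

```bash
python3 - <<'E'
from h import *
c=[camrig.camera("scene")[175:270,240:370].astype(int)]
for _ in range(4): c.append(camrig.camera("scene")[175:270,240:370].astype(int))
print(abs(c[-1]-c[0]).mean(),abs(c[1]-c[0]).mean())
print(bot.job_done())
E
```

```text
2.0496626180836706 2.0462348178137653
the job is handed in; nothing more can be done
None
```

I pushed the chock up against the middle of the blank and pressed the knob fully down. The pegs sank, and in the last pictures the blank rests still on the chock alone. The job was handed in at about 16 s, and no verdict was printed.

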